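Shut the guard and start the rivet press

ROBOT

A 6-joint arm with a two-finger parallel gripper is mounted at the origin on the work surface. World frame = base frame: x ahead of the robot, y to its left, z up, the work surface at z = 0. Lengths are in m, angles in rad, forces in N, time in s.
With the tool pointing down it reaches from about 0.275 to 0.725 m from the base axis. Payload 15.9 kg.
Tool frame: the origin (TCP) lies on the centre line of the jaws, within the pads' length; the fingertips stand ahead of it and the grasp point (between the pads) is the TCP (bot.finger_overhang is the z of the fingertips in the tool frame, in m); z points along the fingers, y is the line along which they close (so a half turn about z gives the same grasp; the last joint's range is limited). The gripper opens to 85 mm and grips with 20 to 120 N. Pads are 22 mm wide; open, the fingers measure 114 mm over their backs; the gripper's body (76 mm by 85 mm) begins 54 mm behind the grasp point. The pads swing forward as they close: fully open they stand 13 mm farther back than shut.
Start: joints at [1.334, 0.213, -0.034, 1.323, 0, 1.571], TCP at [0.117, 0.486, 0.25] pointing down, gripper open.
Joint ranges: [-2.98, 2.98], [-0.74, 1.72], [-1.14, 1.35], [-2.1, 2.04], [-1.57, 1.44], [-3.14, 3.14]. Speed limits (rad/s): [1.89, 1.89, 2.39, 2.57, 3.14, 3.14].

INTERFACE

Orientations are given as a unit quaternion [x, y, z, w].
In Python, from station import bot, optics, order gives the robot as it stands. The module is installed in compiled form; this text tells all that it offers.
- The arm moves only by the tool drive_tool, never from a script. Its argument "deltas" is a list of rows, each an object with "offset": the shift along the tool's x, y, z scaled (see below), a list of three; "twist": the turn, a rotation vector about the tool's x, y, z scaled (see below), a list of three. A call has 1 to 20 rows; each row is the pose to reach, as a shift and turn from the pose commanded when the call began, along the tool's axes at that moment; what a row does not reach only later rows make up. The controller multiplies each number of a shift by 200 mm and each number of a turn by 90 degrees. A row lasts 1/10 s, in which the tool goes at most 50 mm and 8.59 degrees, less where a joint would pass 70% of its speed; a pose out of reach is approached as far as the arm can. A call with a number of a shift or a turn outside -1 to 1 is refused whole. A call with a gripper value outside its range is refused whole. "gripper" is the opening in per cent of the stroke, from 0 (shut) to 100 (fully open), set as the call begins (left out, the last holds). The fingers move at their own pace and stop on an object; "newtons" is the grip in N (left out, the last holds). Time passes only in rows, so rows that repeat a pose let the fingers close. It gives the time, the measured TCP pose, the force, the opening and the grip force at its end, in the units of the state.
- bot.get_state(): the state, without advancing time (a new reading comes with each control period).
- optics.read_camera(name): name is "scene" or "side" or "wrist"; returns a dict with "pixels" (384x512x3 uint8, red, green, blue), "camera_matrix" (3x3 intrinsics, pixels), "world_to_cam" (4x4, takes a point from world to camera coordinates). Camera axes: x right, y down, z forward; pixel columns grow to the right and rows downward; lengths in m; the calibration is good to about 2 mm. A picture is of the moment at which its call begins. There is no depth.
- order.sign_off(): hands the job in; it is judged then, once.
The state is a dict: "time_s": time; "joint_positions": joint angles; "dq": joint speeds; "effort": joint torques, N m; "position": TCP position; "eef_rot": TCP orientation; "force": force on the tool from outside, world axes, zero at the start; "wrist_torque": the same for the moment, N m; "finger_gap": finger opening in m; "grasp_force": force on a finger pad.
Only numpy, scipy, OpenCV 4.12 (cv2) and the standard library are available. Lean on these libraries where they do the work, as an engineer would, in place of code of your own. Each camera call takes 0.05 s, during which the arm holds its last target. There are 200 camera calls.

TASK

Get the rivet press going: push its sliding guard fully shut across the front of the throat, then gently press the mushroom-headed button on the control console right down with your fingertips, let it come back up and move away. Never press it while the guard is open, leave the console's other two buttons alone, and do not move the spool, the jar or the awl.

Things in the scene. Friction and masses are not known exactly. Their poses are not given: they have to be found in the camera images.
- press: grey C-shaped bench rivet press, fixed, 225 mm tall, base 220 (x) x 200 (y) mm. Origin on the table under the ram; base from y = -70 to +130 mm in its frame, head (above z = 177 mm) y = -30 to +120, x +-40 mm. Its own -y side (roughly the robot's right) is the open front. A rail 12 mm high along its x at y = -75 mm, x = -220 to +125, carries the guard.
- guard (a joint): travel in m of the sliding guard: a clear window in an aluminium frame, 160 mm long, top 123 mm above the table, 75 mm in front (-y) of the press origin. 0 = fully shut against its stop, window centred on the throat; up to 0.11 = open, slid to the press's -x (towards the robot). About 2.5 N friction (plus 8 N per m/s); stays where it is left.
- push_face (a point): centre of the -x (robot-side) face of the guard's upright dark push plate, 40 mm above the table. Plate 12 mm thick (press x), 60 mm wide (press y), 18 to 62 mm above the table, 100 mm out from the window on a foot arm 20 mm wide, its top 22 mm up. It moves with the guard: push this face along the press's +x to shut; shut, it lies at x = -6, y = -175 mm in the press frame.
- console: grey control console, fixed, 100 mm (x) x 270 mm (y) x 55 mm high, origin at the centre of its underside on the table. On its top stand three black push buttons in a row along its y, 85 mm apart, each on an aluminium ring 52 mm in diameter and 8 mm high; their order varies.
- mushroom_top (a point): centre of the top of the mushroom-headed button: a domed black head 42 mm in diameter on a thinner stem, the tallest of the three, its top 33 mm above the console's top (88 mm above the table). This is the start button. The point moves with the button; z is up.
- mushroom (a joint): how far in m the mushroom-headed button is pressed: 0 up, 0.008 right down (stop). Springs back when released; needs about 2 N to begin and 6 N at the bottom.
- roundkey (a joint): how far in m the small round button (black cylinder 24 mm in diameter, top 22 mm above the console's top) is pressed: 0 up, 0.008 down; same spring. Must be left alone.
- squarekey (a joint): how far in m the square button (black, 24 x 24 mm, top 22 mm above the console's top) is pressed: 0 up, 0.008 down; same spring. Must be left alone.
- spool: loose wooden thread spool standing on the table between console and press, 48 mm in diameter, 70 mm high; origin at the centre of its underside.
- jar: loose amber glass jar with a steel cap, 64 mm in diameter, 75 mm high, standing beyond the work; origin at the centre of its underside.
- awl: loose awl with a wooden handle lying on the table beyond the console, 200 mm long, handle 26 mm thick, along its own x, handle to -x; origin under its middle.
There are look-alikes about, which are no part of the job. There is more than one size of the spool; the job needs the largest.

How it is judged:
On the way, in this order (a step that is already met when the one before it is completed fails the run):
1. the guard is pushed fully shut (value of joint guard below 0.004 m), for 0.2 s.
2. the mushroom-headed button is pressed right down by the fingers (value of joint mushroom above 0.006 m and contact force between the fingers and mushroom above 1 N), for 0.05 s.
At the end, for the whole second after the job is handed in: The guard is shut to within 4 mm of its stop, the mushroom-headed button has been pressed at least 6 mm of its 8 mm by the fingers after that and has come back up, all three buttons are up (within 1.5 mm), and the spool, jar and awl are at rest within 12 mm of where they began (value of joint guard below 0.004 m and value of joint each of mushroom, roundkey, squarekey below 0.0015 m and not (distance of spool from where it was at the start of the episode above 0.012 m) and not (distance of jar from where it was at the start of the episode above 0.012 m) and not (distance of awl from where it was at the start of the episode above 0.012 m) and linear speed of each of spool, jar, awl below 0.02 m/s); the robot touches nothing.
It fails at once if the mushroom-headed button is pressed (over 2 mm) while the guard is open (over 10 mm) (value of joint mushroom above 0.002 m and value of joint guard above 0.01 m).
It fails at once if one of the other two buttons is pressed (over 2 mm) (value of joint any of roundkey, squarekey above 0.002 m).
It fails at once if the mushroom-headed button is struck or forced (over 40 N) (contact force between anything else and mushroom above 40 N).
It fails at once if the spool, jar or awl is moved by more than 12 mm, lifted or knocked over (distance of any of spool, jar, awl from where it was at the start of the episode above 0.012 m or angle between any of spool, jar's own z axis and vertical above 0.3 rad).
It also fails if it takes over 48 s, if anything falls off the work surface, if the arm or the gripper's body presses on something with over 40 N, if the wrist force passes 120 N, or if a joint passes its speed limit or range.

## Working session

There is one attempt and no reset: what is moved stays moved. The work goes in short steps, Python scripts to look and compute and a tool call to move; the robot and the scene stay as the last step left them, time stands still between calls to the robot, and variables do not carry over. Pictures are saved under pics/ and viewed, at most 10 in all, crops included, and the job is handed in when it is done.

Besides the shell and the picture viewer there is one more tool, called after ">>>" as name(argument=value, ...), one argument or row to a line, values as JSON. drive_tool: Moves the arm, as the interface text tells. Its arguments: {"type":"object","properties":{"deltas":{"type":"array"},"gripper":{"type":"number"},"newtons":{"type":"number"}},"required":["deltas"]}

```bash
mkdir -p pics; cat > h.py <<'E'
import numpy as np, cv2
from station import bot, optics, order
def snap(n,f):
    d=optics.read_camera(n); cv2.imwrite(f'pics/{f}.png',cv2.cvtColor(d['pixels'],cv2.COLOR_RGB2BGR))
    np.savez(f'pics/{f}.npz',K=d['camera_matrix'],T=d['world_to_cam']); return d
def ray(f,uv,z):
    c=np.load(f'pics/{f}.npz');K,T=c['K'],c['T'];R,t=T[:3,:3],T[:3,3]
    o=-R.T@t; d=R.T@np.linalg.inv(K)@[*uv,1]; return o+d*(z-o[2])/d[2]
def tri(fs,uvs):
    A=[];
    for f,(u,v) in zip(fs,uvs):
        c=np.load(f'pics/{f}.npz');P=c['K']@c['T'][:3]; A+=[u*P[2]-P[0],v*P[2]-P[1]]
    X=np.linalg.svd(A)[2][-1]; return X[:3]/X[3]
E
python3 - <<'E'
from h import *
for n in('scene','side','wrist'):
    d=snap(n,n+'1')
a=[cv2.imread(f'pics/{n}1.png') for n in('scene','side')]
s=bot.get_state(); print(s['position'],s['eef_rot'],s['force'],s['time_s'],bot.finger_overhang)
E
```

```text
[0.11723149 0.48581139 0.24995092] [ 1.18126414e-01  9.92998478e-01 -4.11135133e-04 -6.43190778e-05] [-0.28353708 -0.3047999  -0.08623341] 0.15 0.019
```

View pics/scene1.png

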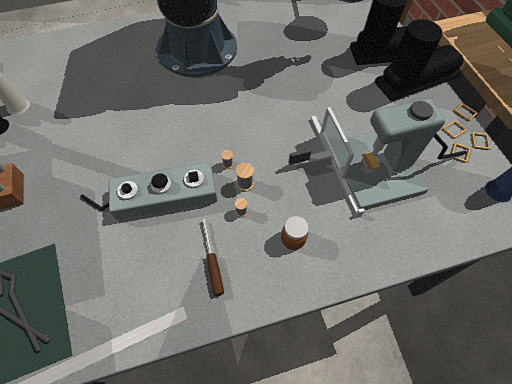

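View pics/side1.png

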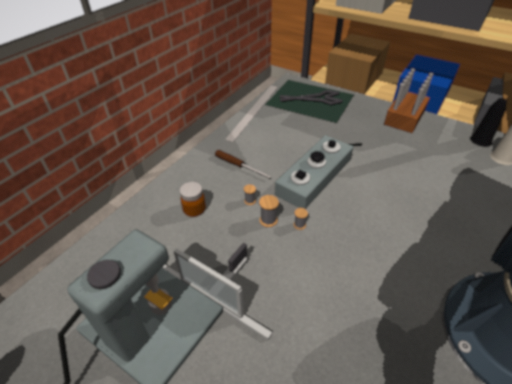

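The scene view shows the console, with the mushroom button in the middle at about (160,182), round at (127,188) and square at (194,177). The plate is at about (299,158) and the guard rail runs from (312,120) to (360,212). In the side view the mushroom is near (317,157) and the plate near (238,258).

```bash
python3 - <<'E'
from h import *
a=cv2.resize(cv2.imread('pics/scene1.png')[90:230,270:450],None,fx=4,fy=4,interpolation=2)[:,:480]
b=cv2.resize(cv2.imread('pics/side1.png')[225:365,150:290],None,fx=4,fy=4,interpolation=2)[:,:]
c=np.hstack([a[:, :400],b[:,:400]]); cv2.imwrite('pics/crop.png',c); print(c.shape)
# mushroom: dark blob
for n,(u,v) in(('scene1',(160,182)),('side1',(317,157))):
    g=cv2.imread(f'pics/{n}.png').max(2); m=(g<60).astype(np.uint8)
    k,l,st,ce=cv2.connectedComponentsWithStats(m)
    for i in range(1,k):
        if abs(ce[i]-[u,v]).max()<45 and st[i][4]>15: print(n,st[i],ce[i],ray(n,ce[i],.08),ray(n,ce[i],.077))
E
```

```text
(560, 800, 3)
scene1 [189 172   9  10  83] [192.95180723 176.54216867] [ 0.56849435 -0.12645833  0.08      ] [ 0.56655474 -0.12645246  0.077     ]
scene1 [151 174  17  14 181] [159.17127072 180.5801105 ] [ 0.55559606 -0.21060626  0.08      ] [ 0.55360672 -0.21092482  0.077     ]
scene1 [121 184  11  10  73] [126.06849315 188.08219178] [ 0.55341397 -0.29342721  0.08      ] [ 0.55141622 -0.29406509  0.077     ]
scene1 [111 194 106  28 887] [164.24464487 207.58399098] [ 0.63480542 -0.21190384  0.08      ] [ 0.63312148 -0.2122274   0.077     ]
side1 [329 141   6   6  30] [331.5 143.5] [ 0.54097794 -0.28155757  0.08      ] [ 0.54228429 -0.28548839  0.077     ]
side1 [311 152  13  10 103] [317.02912621 156.32038835] [ 0.55069393 -0.20600461  0.08      ] [ 0.55204644 -0.20957647  0.077     ]
side1 [296 171   9   8  49] [300.30612245 174.40816327] [ 0.55494482 -0.11421887  0.08      ] [ 0.55631752 -0.11735464  0.077     ]
```

View pics/crop.png

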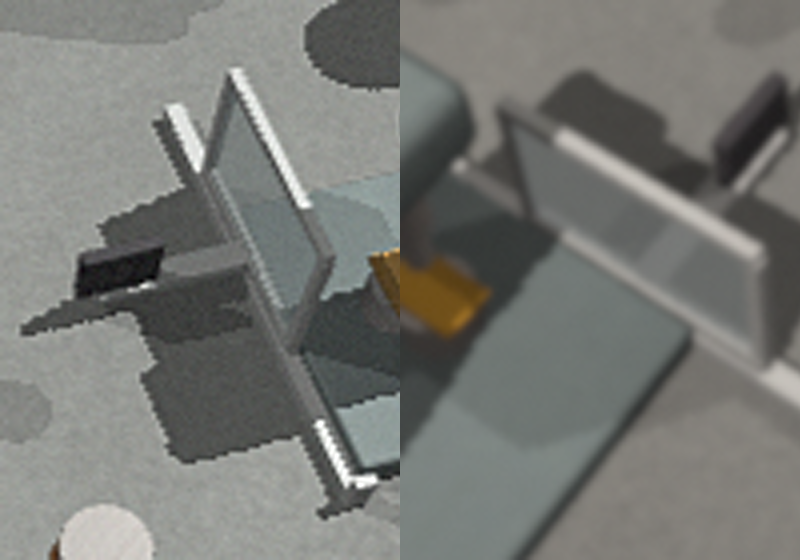

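The crop (4x, offset (270,90) for scene and (150,225) for side) shows the plate's top back edge in scene from (78,252) to (165,245). Its bottom edge runs (75,298) to (155,285). The rail ends are at about (175,105) and (358,482).

```bash
python3 - <<'E'
from h import *
s=lambda u,v:(270+u/4,90+v/4); q=lambda u,v:(150+(u-400)/4,225+v/4)
r0,r1=ray('scene1',s(175,105),.012),ray('scene1',s(358,482),.012)
print('rail',r0,r1,np.linalg.norm(r1-r0),np.arctan2(*(r1-r0)[[1,0]]))
for p,z in(((78,252),.062),((165,245),.062),((75,298),.018),((155,285),.018)): print(ray('scene1',s(*p),z))
# side view top edge of plate: 
for p,z in(((720,148),.062),((782,75),.062)): print('side',ray('side1',q(*p),z))
# guard top bar ends (scene)
g0,g1=ray('scene1',s(235,72),.123),ray('scene1',s(330,255),.123);print(g0,g1,np.linalg.norm(g1-g0),np.arctan2(*(g1-g0)[[1,0]]))
# spools: orange tops
h=cv2.cvtColor(cv2.imread('pics/scene1.png'),cv2.COLOR_BGR2HSV);m=cv2.inRange(h,(8,90,120),(22,255,255))
k,l,st,ce=cv2.connectedComponentsWithStats(m)
for i in range(1,k):
    if st[i][4]>15 and 200<ce[i][0]<320: print(st[i],ray('scene1',ce[i],.05))
E
```

```text
rail [0.41958791 0.27227294 0.012     ] [0.75216297 0.26764506 0.012     ] 0.3326072608939564 -0.013914403252490801
[0.55903839 0.13850026 0.062     ]
[0.5705719  0.19658579 0.062     ]
[0.56695528 0.13792092 0.018     ]
[0.57286204 0.19520173 0.018     ]
side [0.55970915 0.19876078 0.062     ]
side [0.5586934  0.14035403 0.062     ]
[0.48996218 0.26890595 0.123     ] [0.6455975 0.2667061 0.123    ] 0.15565086321600316 -0.014133738115345665
[221 150  12  10  89] [ 0.50606211 -0.02351018  0.05      ]
[236 163  18  15 221] [0.5687131  0.00886809 0.05      ]
[245 183   9   8  20] [0.62348388 0.00641489 0.05      ]
[235 198  12  11 110] [ 0.66116067 -0.02819777  0.05      ]
```

>>> drive_tool(
  deltas=[
    {"offset": [-0.25, -0.12, 0], "twist": [0, 0, -0.07]},
    {"offset": [-0.5, -0.25, 0], "twist": [0, 0, -0.145]},
    {"offset": [-0.75, -0.37, 0], "twist": [0, 0, -0.145]},
    {"offset": [-1, -0.5, 0], "twist": [0, 0, -0.145]},
    {"offset": [-1, -0.5, 0], "twist": [0, 0, -0.145]},
  ],
  gripper=0,
)

```text
time_s: 0.65
position: [0.2902, 0.3395, 0.2503]
eef_rot: [0.006, 1.0, -0.0, 0.0]
force: [0.4, 1.7, 0.0]
finger_gap: 0.0124
grasp_force: 0.0
```

```bash
python3 - <<'E'
from h import *
s=bot.get_state(); print(s['time_s'],s['position'],s['finger_gap'],s['force'],np.round(s['eef_rot'],4))
E
```

```text
0.65 [0.29024823 0.33945196 0.25028655] 0.012356059142604944 [0.36088763 1.68306253 0.01943015] [ 5.6e-03  1.0e+00 -2.0e-04  2.0e-04]
```

>>> drive_tool(
  deltas=[
    {"offset": [-0.18, -0.15, 0], "twist": [0, 0, 0]},
    {"offset": [-0.36, -0.31, 0], "twist": [0, 0, 0]},
    {"offset": [-0.54, -0.47, 0], "twist": [0, 0, 0]},
    {"offset": [-0.72, -0.62, 0], "twist": [0, 0, 0]},
    {"offset": [-0.9, -0.78, 0.2], "twist": [0, 0, 0]},
    {"offset": [-1, -0.87, 0.4], "twist": [0, 0, 0]},
    {"offset": [-1, -0.87, 0.6], "twist": [0, 0, 0]},
    {"offset": [-1, -0.87, 0.8], "twist": [0, 0, 0]},
    {"offset": [-1, -0.87, 0.97], "twist": [0, 0, 0]},
    {"offset": [-1, -0.87, 0.97], "twist": [0, 0, 0]},
    {"offset": [-1, -0.87, 0.97], "twist": [0, 0, 0]},
  ],
)

```text
time_s: 1.75
position: [0.4866, 0.1661, 0.0569]
eef_rot: [0.004, 1.0, -0.0, -0.0]
force: [1.0, 0.5, 0.7]
finger_gap: 0.0
grasp_force: 0.0
```

>>> drive_tool(
  deltas=[
    {"offset": [-0.1, 0, 0], "twist": [0, 0, 0]},
    {"offset": [-0.2, 0, 0], "twist": [0, 0, 0]},
    {"offset": [-0.25, 0, 0], "twist": [0, 0, 0]},
    {"offset": [-0.29, 0, 0], "twist": [0, 0, 0]},
    {"offset": [-0.33, 0, 0], "twist": [0, 0, 0]},
    {"offset": [-0.37, 0, 0], "twist": [0, 0, 0]},
    {"offset": [-0.41, 0, 0], "twist": [0, 0, 0]},
    {"offset": [-0.45, 0, 0], "twist": [0, 0, 0]},
    {"offset": [-0.49, 0, 0], "twist": [0, 0, 0]},
    {"offset": [-0.53, 0, 0], "twist": [0, 0, 0]},
  ],
)

```text
time_s: 2.75
position: [0.5932, 0.1651, 0.0562]
eef_rot: [0.005, 1.0, -0.0, -0.0]
force: [-3.3, -1.5, 1.4]
finger_gap: 0.0001
grasp_force: 1.6
```

Pushing. Now small steps until the force rises at the stop.

>>> drive_tool(
  deltas=[
    {"offset": [-0.03, 0, 0], "twist": [0, 0, 0]},
    {"offset": [-0.06, 0, 0], "twist": [0, 0, 0]},
    {"offset": [-0.08, 0, 0], "twist": [0, 0, 0]},
    {"offset": [-0.1, 0, 0], "twist": [0, 0, 0]},
  ],
)

```text
time_s: 3.15
position: [0.6129, 0.1649, 0.0562]
eef_rot: [0.005, 1.0, -0.0, -0.0]
force: [-2.4, -2.0, 0.6]
finger_gap: 0.0003
grasp_force: 1.4
```

>>> drive_tool(
  deltas=[
    {"offset": [-0.01, 0, 0], "twist": [0, 0, 0]},
    {"offset": [-0.02, 0, 0], "twist": [0, 0, 0]},
  ],
)

```text
time_s: 3.35
position: [0.6167, 0.1649, 0.0562]
eef_rot: [0.005, 1.0, -0.0, -0.0]
force: [-1.4, -2.1, -0.4]
finger_gap: 0.0001
grasp_force: 1.3
```

>>> drive_tool(
  deltas=[
    {"offset": [-0.01, 0, 0], "twist": [0, 0, 0]},
    {"offset": [-0.02, 0, 0], "twist": [0, 0, 0]},
  ],
)

```text
time_s: 3.55
position: [0.6177, 0.1648, 0.0561]
eef_rot: [0.004, 1.0, -0.0, -0.003]
force: [-35.7, -3.0, 23.9]
finger_gap: -0.0002
grasp_force: 17.9
```

>>> drive_tool(
  deltas=[
    {"offset": [0, 0, 0], "twist": [0, 0, 0]},
    {"offset": [0, 0, 0], "twist": [0, 0, 0]},
    {"offset": [0.1, 0, 0], "twist": [0, 0, 0]},
    {"offset": [0.25, 0, 0], "twist": [0, 0, 0]},
    {"offset": [0.33, 0, -0.2], "twist": [0, 0, 0]},
    {"offset": [0.33, 0, -0.4], "twist": [0, 0, 0]},
    {"offset": [0.33, -0.2, -0.6], "twist": [0, 0, 0]},
    {"offset": [0.33, -0.4, -0.75], "twist": [0, 0, 0]},
    {"offset": [0.33, -0.6, -0.75], "twist": [0, 0, 0]},
    {"offset": [0.33, -0.8, -0.75], "twist": [0, 0, 0]},
    {"offset": [0.33, -1, -0.75], "twist": [0, 0, 0]},
    {"offset": [0.33, -1, -0.75], "twist": [0, 0, 0]},
  ],
)

```text
time_s: 4.75
position: [0.5531, -0.0384, 0.2068]
eef_rot: [0.007, 1.0, -0.0, 0.001]
force: [-0.1, 1.3, -1.0]
finger_gap: 0.0002
grasp_force: 0.0
```

>>> drive_tool(
  deltas=[
    {"offset": [0, -0.2, 0], "twist": [0, 0, 0]},
    {"offset": [0, -0.4, 0], "twist": [0, 0, 0]},
    {"offset": [0, -0.6, 0], "twist": [0, 0, 0]},
    {"offset": [0, -0.7, 0], "twist": [0, 0, 0]},
    {"offset": [0, -0.7, 0], "twist": [0, 0, 0]},
    {"offset": [0, -0.7, 0], "twist": [0, 0, 0]},
  ],
)

```text
time_s: 5.35
position: [0.5519, -0.1741, 0.2064]
eef_rot: [0.005, 1.0, 0.0, 0.0]
force: [-0.5, -0.5, 0.1]
finger_gap: -0.0001
grasp_force: 0.0
```

```bash
python3 - <<'E'
from h import *
s=bot.get_state(); print(s['time_s'],s['position'],s['force'])
for n in('scene','wrist'): snap(n,n+'2')
a=cv2.imread('pics/scene2.png');b=cv2.imread('pics/wrist2.png')
c=cv2.resize(a[90:230,90:450],(800,311));d=np.zeros((289,800,3),np.uint8);e=cv2.resize(b,(385,289));d[:,:385]=e
cv2.imwrite('pics/chk.png',np.vstack([c,d]))
g=b.max(2); k,l,st,ce=cv2.connectedComponentsWithStats((g<50).astype(np.uint8))
for i in range(1,k):
    if st[i][4]>150: print(st[i],ce[i],ray('wrist2',ce[i],.08))
E
```

```text
5.35 [ 0.5519096  -0.17407951  0.20640219] [-0.47002469 -0.54975726  0.08540801]
[  0 103  60  62 876] [ 28.57305936 136.78652968] [ 0.51314677 -0.34668624  0.08      ]
[403 102  18  25 299] [411.90301003 113.79598662] [ 0.49878021 -0.05946891  0.08      ]
[ 92 158  35  32 839] [109.13349225 173.318236  ] [ 0.54234391 -0.29017451  0.08      ]
[ 187  159   52   50 2051] [212.55046319 183.76548025] [ 0.5516792  -0.20977228  0.08      ]
[   0  161   56   82 3453] [ 22.36171445 201.82855488] [ 0.56547724 -0.36351465  0.08      ]
[421 168  50  28 713] [443.67180926 179.81065919] [ 0.55012957 -0.02766257  0.08      ]
[369 170  39  31 460] [387.2326087  185.24565217] [ 0.55421315 -0.0716057   0.08      ]
[301 173  34  32 912] [317.26535088 188.61951754] [ 0.55650786 -0.12685529  0.08      ]
[135 180  22  19 209] [147.19617225 189.06698565] [ 0.55560709 -0.2619051   0.08      ]
[417 186  27  30 355] [429.93802817 200.18873239] [ 0.5671697  -0.03591007  0.08      ]
[    0   235   512   149 34752] [258.44489526 339.66209139] [ 0.70469851 -0.17511924  0.08      ]
[382 245  31  29 422] [393.37914692 257.16350711] [ 0.6187244  -0.05928893  0.08      ]
[430 313  60  29 682] [460.85337243 323.1143695 ] [0.68771213 0.01041044 0.08      ]
```

View pics/chk.png

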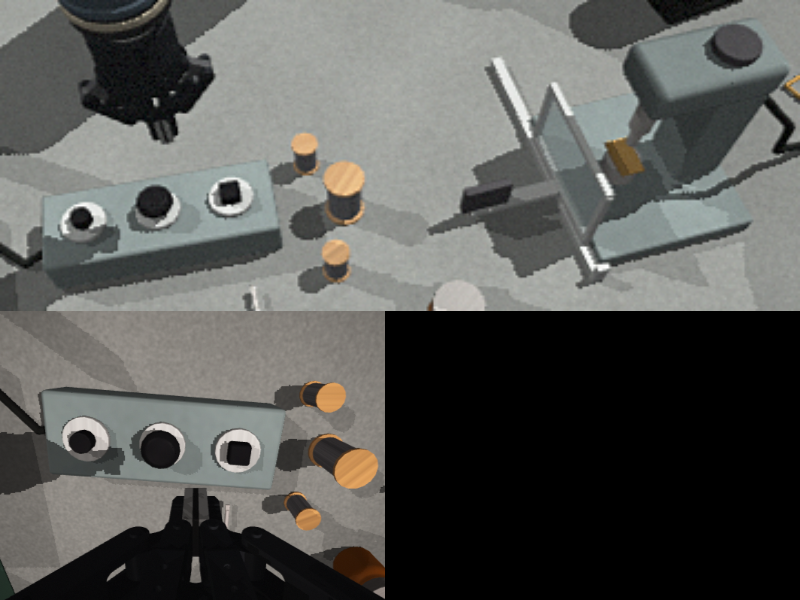

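The guard is shut, and the wrist view puts the mushroom at (0.552, -0.210). Next I move over it and down.

>>> drive_tool(
  deltas=[
    {"offset": [0, -0.18, 0], "twist": [0, 0, 0]},
    {"offset": [0, -0.18, 0.1], "twist": [0, 0, 0]},
    {"offset": [0, -0.18, 0.25], "twist": [0, 0, 0]},
    {"offset": [0, -0.18, 0.37], "twist": [0, 0, 0]},
    {"offset": [0, -0.18, 0.4], "twist": [0, 0, 0]},
    {"offset": [0, -0.18, 0.4], "twist": [0, 0, 0]},
    {"offset": [0, -0.18, 0.4], "twist": [0, 0, 0]},
  ],
)

```text
time_s: 6.15
position: [0.552, -0.2102, 0.1277]
eef_rot: [0.004, 1.0, -0.0, 0.001]
force: [1.3, 0.4, 0.4]
finger_gap: 0.0
grasp_force: 0.0
```

>>> drive_tool(
  deltas=[
    {"offset": [0, 0, 0.015], "twist": [0, 0, 0]},
    {"offset": [0, 0, 0.03], "twist": [0, 0, 0]},
    {"offset": [0, 0, 0.045], "twist": [0, 0, 0]},
    {"offset": [0, 0, 0.06], "twist": [0, 0, 0]},
    {"offset": [0, 0, 0.075], "twist": [0, 0, 0]},
    {"offset": [0, 0, 0.09], "twist": [0, 0, 0]},
    {"offset": [0, 0, 0.1], "twist": [0, 0, 0]},
    {"offset": [0, 0, 0.1], "twist": [0, 0, 0]},
  ],
)

```text
time_s: 6.95
position: [0.5512, -0.2105, 0.1061]
eef_rot: [0.005, 1.0, 0.0, -0.0]
force: [-1.3, -0.8, 1.6]
finger_gap: -0.0001
grasp_force: 0.9
```

Contact is starting. I'll press on in 1 mm steps.

>>> drive_tool(
  deltas=[
    {"offset": [0, 0, 0.005], "twist": [0, 0, 0]},
    {"offset": [0, 0, 0.01], "twist": [0, 0, 0]},
    {"offset": [0, 0, 0.015], "twist": [0, 0, 0]},
    {"offset": [0, 0, 0.02], "twist": [0, 0, 0]},
    {"offset": [0, 0, 0.025], "twist": [0, 0, 0]},
    {"offset": [0, 0, 0.03], "twist": [0, 0, 0]},
    {"offset": [0, 0, 0.03], "twist": [0, 0, 0]},
  ],
)

```text
time_s: 7.65
position: [0.5513, -0.2105, 0.1003]
eef_rot: [0.005, 1.0, -0.0, -0.0]
force: [-1.9, 0.5, 5.1]
finger_gap: 0.0001
grasp_force: 2.4
```

>>> drive_tool(
  deltas=[
    {"offset": [0, 0, 0.005], "twist": [0, 0, 0]},
    {"offset": [0, 0, 0.005], "twist": [0, 0, 0]},
  ],
)

```text
time_s: 7.85
position: [0.5513, -0.2105, 0.0993]
eef_rot: [0.004, 1.0, -0.0, 0.0]
force: [-1.8, 0.6, 5.5]
finger_gap: -0.0
grasp_force: 2.7
```

>>> drive_tool(
  deltas=[
    {"offset": [0, 0, 0.003], "twist": [0, 0, 0]},
    {"offset": [0, 0, 0.003], "twist": [0, 0, 0]},
  ],
)

```text
time_s: 8.05
position: [0.5513, -0.2105, 0.0988]
eef_rot: [0.005, 1.0, -0.0, 0.0]
force: [-1.8, 0.0, 6.3]
finger_gap: 0.0002
grasp_force: 2.8
```

>>> drive_tool(
  deltas=[
    {"offset": [0, 0, 0.003], "twist": [0, 0, 0]},
    {"offset": [0, 0, 0.003], "twist": [0, 0, 0]},
  ],
)

```text
time_s: 8.25
position: [0.5513, -0.2106, 0.0985]
eef_rot: [0.005, 1.0, -0.0, 0.0]
force: [-2.9, 1.0, 9.8]
finger_gap: -0.0
grasp_force: 5.0
```

The force jumped to 9.8 N, so the button is at its stop. Now I'll lift away gently.

>>> drive_tool(
  deltas=[
    {"offset": [0, 0, -0.02], "twist": [0, 0, 0]},
    {"offset": [0, 0, -0.05], "twist": [0, 0, 0]},
    {"offset": [0, 0, -0.1], "twist": [0, 0, 0]},
    {"offset": [0, 0, -0.25], "twist": [0, 0, 0]},
    {"offset": [0, 0, -0.45], "twist": [0, 0, 0]},
    {"offset": [0.2, 0, -0.6], "twist": [0, 0, 0]},
    {"offset": [0.4, 0, -0.7], "twist": [0, 0, 0]},
    {"offset": [0.4, 0, -0.7], "twist": [0, 0, 0]},
    {"offset": [0.4, 0, -0.7], "twist": [0, 0, 0]},
    {"offset": [0.4, 0, -0.7], "twist": [0, 0, 0]},
  ],
)

```text
time_s: 9.25
position: [0.4717, -0.2097, 0.2377]
eef_rot: [0.004, 1.0, 0.0, -0.0]
force: [-0.6, -0.1, -1.0]
finger_gap: 0.0001
grasp_force: 0.0
```

```bash
python3 - <<'E'
from h import *
snap('scene','scene3')
a=cv2.imread('pics/scene3.png');cv2.imwrite('pics/fin.png',cv2.resize(a[80:300,80:450],(800,476)))
E
```

```text
(no output)
```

View pics/fin.png

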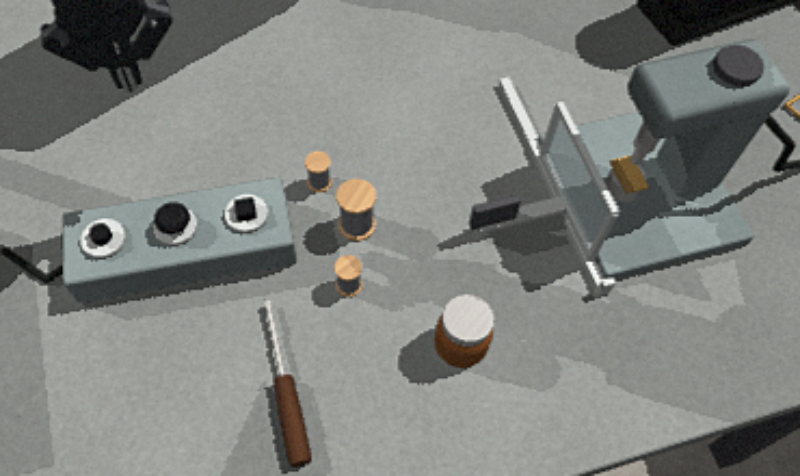

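The view shows the guard still shut, the mushroom back up at crop (172,218), the loose objects in place and the arm clear.

```bash
python3 -c "
from station import order
print(order.sign_off())"
```

```text
the job is handed in; nothing more can be done
None
```

I pushed the guard shut against its stop, pressed the mushroom button to its stop with about 10 N, let it spring back and moved the arm clear; the job is handed in, though sign-off returned no verdict.

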